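# Shift the gated supply selector into its third slot

## Task

On the switchgear panel, shift the black selector lever from the first slot of its H-shaped gate (far left) to the third (far right, marked by three dots), pushing it with the fingertips: back to the level of the crossbar, across into the right leg, then forward, away from the robot, until it is fully home. Do not let it go into the fourth slot (near right) and do not force it against the gate. Only push the lever, never pinch it, leave the loose things around it where they are, and finish clear of everything.

Things in the scene. Friction and masses are not known exactly. Their poses are not given: they have to be found in the camera images.
- panel: fixed white panel plate, 300 x 460 x 4 mm, on the work surface; origin under its centre, x forward (away from the robot, give or take 0.3 rad), y left. At its centre a grey selector enclosure, 150 mm deep (x) by 130 mm wide (y), top plate at 106 mm. All else fixed is lower: ducts 54 mm high at y = +-205 mm, breakers up to 84 mm at y = 90 to 170 mm
- gate_centre (a point): centre of the H gate on the enclosure's top plate; axes as the panel's. Slots are 16 mm wide: left and right legs along x at y = +22 and -22 mm, ending at x = +-31 mm; crossbar along y at x = 0, its corners rounded by 5 mm. The rest is solid plate. Slots: 1 far left (one dot), 2 near left (two dots), 3 far right (three dots), 4 near right (four dots)
- slot3 (a point): far end of the third slot, at the plate's top face: 31 mm ahead and 22 mm to the right of gate_centre
- grip (a point): centre of the lever's black grip, an upright block 34 mm across its front, back, left and right flats (22 mm wide), from 36 mm below this point to 30 mm above it, then a small dome 6 mm high; z up along the lever. The 11 mm steel stem turns about a pivot 66 mm below gate_centre, 130 mm from this point, which moves about 44 mm either way and is 64 mm above gate_centre when upright
- lever_cross (a joint): sideways tilt of the lever, rad, -0.35 to 0.35: 0 upright, positive = leaning right (-y). In the left leg about -0.34, in the right leg about +0.34. The grip lies 130 mm x sin(value) x cos(lever) to the right of gate_centre. Stays where it is left; about 2 to 3 N at the grip moves it
- lever (a joint): forward tilt, rad, -0.36 to 0.36: 0 level with the crossbar, positive = forward (+x); 0.36 fully home in slot 1 or 3, -0.36 in slot 2 or 4. To cross it must be within about 0.04 of 0; the rounded corners guide it from about 0.1. The grip lies 130 mm x sin(value) ahead of gate_centre. Stays where left; 2 to 3 N at the grip moves it. Starts at 0.18 to 0.35, in slot 1
- screwdriver: loose screwdriver with a blue handle, 200 mm long, lying across the panel plate beyond the enclosure; leave alone. Origin at its middle, x along it
- breaker: loose white circuit breaker, 36 x 80 x 79 mm, standing on the panel plate right of the enclosure; leave alone. Origin at the centre of its underside
- jar: loose clear jar with a grey cap, 60 mm diameter, 85 mm tall, standing on the panel plate right of the enclosure, nearer the robot than the breaker; leave alone. Origin at the centre of its underside

How it is judged:
On the way:
1. the lever has been pushed across along the crossbar into the right leg (value of joint lever_cross above 0.26 rad and value of joint lever below 0.2 rad).
At the end, for the whole second after the job is handed in: the lever is at rest in the third slot: forward tilt above 0.31 rad (of 0.36) and sideways tilt above 0.27 rad (of 0.35); screwdriver, breaker and jar are within 15 mm of where they began (value of joint lever above 0.31 rad and value of joint lever_cross above 0.27 rad and velocity of joint lever between -0.02 and 0.02 rad/s and distance of each of screwdriver, breaker, jar from where it was at the start of the episode below 0.015 m); the robot touches nothing.
It fails at once if the lever enters the fourth slot (leaning right by more than 0.2 rad and back by more than 0.2 rad) (value of joint lever_cross above 0.2 rad and value of joint lever below -0.2 rad).
It fails at once if the lever is forced through the solid plate between the slots (value of joint lever_cross between -0.15 and 0.15 rad and (value of joint lever above 0.13 rad or value of joint lever below -0.13 rad)).
It fails at once if the lever is forced against the gate or its stops with more than 60 N (contact force between the fingers and lever above 60 N).
It fails at once if the lever's grip is pinched between the fingers (opposite flats pressed at once with more than 2 N each) ((contact force between the fingers and lever_c1 above 2 N and contact force between the fingers and lever_c2 above 2 N) or (contact force between the fingers and lever_c3 above 2 N and contact force between the fingers and lever_c4 above 2 N)).
It fails at once if the screwdriver, the spare breaker or the jar is moved by more than 15 mm, lifted or knocked over (distance of any of screwdriver, breaker, jar from where it was at the start of the episode above 0.015 m).
It also fails if it takes over 61 s, if anything falls off the work surface, if the arm or the gripper's body presses on something with over 40 N, if the wrist force passes 120 N, or if a joint passes its speed limit or range.

## Robot

A 6-joint arm with a two-finger parallel gripper is mounted at the origin on the work surface. World frame = base frame: x ahead of the robot, y to its left, z up, the work surface at z = 0. Lengths are in m, angles in rad, forces in N, time in s.
With the tool pointing down it reaches from about 0.225 to 0.875 m from the base axis. Payload 3.4 kg.
Tool frame: the origin (TCP) lies between the finger pads; the fingertips stand 11 mm ahead of it and the grasp point (between the pads) lies 8 mm behind it; z points along the fingers, y is the line along which they close (so a half turn about z gives the same grasp; the last joint's range is limited). The gripper opens to 85 mm and grips with 20 to 120 N. Pads are 22 mm wide; open, the fingers measure 114 mm over their backs; the gripper's body (76 mm by 85 mm) begins 54 mm behind the grasp point. The pads swing forward as they close: fully open they stand 13 mm farther back than shut.
Start: joints at [1.157, 0.276, 1.505, -0, 1.361, -0.121], TCP at [0.166, 0.551, 0.242] pointing down, gripper open.
Joint ranges: [-2.89, 2.89], [-0.75, 2.08], [0.22, 2.7], [-1.18, 4.32], [0.11, 2.71], [-2.7, 2.7]. Speed limits (rad/s): [2.57, 2.57, 3.14, 3.14, 3.14, 3.14].

## Interface

Orientations are given as a unit quaternion [w, x, y, z].
In Python, from rig import sensors, eyes, manip gives the robot as it stands.
- The arm moves only by the tool drive_tool, never from a script. Its argument "deltas" is a list of rows, each an object with "linear": the shift along the world's x, y, z in mm, a list of three; "twist": the turn about the world's z in degrees; "claw": the opening, from 0 (shut) to 1 (fully open). In form: [{"linear": [tx, ty, tz], "twist": twist, "claw": claw}, ...]. A call has 1 to 12 rows; each row is the pose to reach, as a shift and turn from the pose commanded when the call began; what a row does not reach only later rows make up. A row lasts 1/12 s, in which the tool goes at most 41.7 mm and 7.16 degrees, less where a joint would pass 70% of its speed; a pose out of reach is approached as far as the arm can. A call with a gripper value outside its range is refused whole. The fingers move at their own pace and stop on an object; "squeeze" is the grip in N (left out, the last holds). Time passes only in rows, so rows that repeat a pose let the fingers close. It gives the time, the measured TCP pose, the force, the opening and the grip force at its end, in the units of the state.
- sensors.get_state(): the state, without advancing time (a new reading comes with each control period).
- eyes.get_image(name): name is "scene" or "top" or "wrist"; returns the picture (400x640x3 uint8, red, green, blue); there is no depth.
- eyes.camera_model(name): a dict with "intrinsics" (3x3 intrinsics, pixels), "R" (3x3) and "t" (3): a world point X has camera coordinates R X + t. Camera axes: x right, y down, z forward; pixel columns grow to the right and rows downward; lengths in m; the calibration is good to about 2 mm. A picture is of the moment at which its call begins: read the wrist's pose just before it. camera_model takes no time and is no camera call; for the wrist camera it gives the pose at the moment of the call.
- manip.sign_off(): hands the job in; it is judged then, once.
The state is a dict: "clock": time; "qpos": joint angles; "qd": joint speeds; "effort": joint torques, N m; "position": TCP position; "ee_rot": TCP orientation; "contact_force": force on the tool from outside, world axes, zero at the start; "moment": the same for the moment, N m; "width": finger opening in m; "gripper_force": force on a finger pad.
Only numpy, scipy, OpenCV 4.12 (cv2) and the standard library are available. Lean on these libraries where they do the work, as an engineer would, in place of code of your own. Each camera call takes 0.05 s, during which the arm holds its last target. There are 200 camera calls.

## Working session

There is one attempt and no reset: what is moved stays moved. The work goes in short steps, Python scripts to look and compute and a tool call to move; the robot and the scene stay as the last step left them, time stands still between calls to the robot, and variables do not carry over. Pictures are saved under pics/ and viewed, at most 11 in all, crops included, and the job is handed in when it is done.

Besides the shell and the picture viewer there is one more tool, called after ">>>" by a JSON object that holds its "name" and its "arguments", one argument or row to a line. drive_tool: Moves the arm, as the interface text tells. Its arguments: {"type":"object","properties":{"deltas":{"type":"array","items":{"type":"object","properties":{"linear":{"type":"array","items":{"type":"number"}},"twist":{"type":"number"},"claw":{"type":"number"}}}},"squeeze":{"type":"number"}},"required":["deltas"]}

```bash
mkdir -p pics; cat > h.py <<'E'
import numpy as np, cv2
from rig import sensors, eyes, manip
def P(n):
    m=eyes.camera_model(n); return np.array(m["intrinsics"])@np.c_[np.array(m["R"]),np.array(m["t"])]
def proj(n,X):
    q=P(n)@np.r_[X,1]; return q[:2]/q[2]
def plane(n,uv,z):
    p=P(n); A=np.c_[p[:,0],p[:,1],-np.r_[uv,1]]; return np.linalg.solve(A,-(p[:,2]*z+p[:,3]))[:2]
def tri(a,ua,b,ub,Pa=None,Pb=None):
    X=cv2.triangulatePoints(P(a) if Pa is None else Pa,P(b) if Pb is None else Pb,np.float64(ua),np.float64(ub))[:,0]; return X[:3]/X[3]
def save(n,f): 
    im=eyes.get_image(n); cv2.imwrite(f,im[:,:,::-1]); return im
E
python3 - <<'E'
from h import *
save("top","pics/t0.png"); save("scene","pics/s0.png")
print(sensors.get_state())
for n in("top","scene"):
    m=eyes.camera_model(n); print(n,-np.array(m["R"]).T@m["t"],m["intrinsics"])
E
```

```text
{'clock': 0.1, 'qpos': array([ 1.15703822e+00,  2.76521603e-01,  1.50597899e+00,  6.06260014e-05,
        1.36071764e+00, -1.21021197e-01]), 'qd': array([ 0.00117501, -0.00251895, -0.00360651, -0.00103482, -0.00017289,
        0.00120713]), 'effort': array([ 2.23816678e-03, -4.17695940e+01, -2.46406353e+01, -4.49391318e-04,
        5.75285987e-03,  2.09149101e-05]), 'position': array([0.165747  , 0.55013031, 0.24154297]), 'ee_rot': array([-2.43339042e-04,  1.45852615e-01,  9.89305996e-01, -7.76074414e-04]), 'contact_force': array([-0.56467073, -0.18598267, -0.05679389]), 'moment': array([ 0.00926446,  0.02536128, -0.03168286]), 'gripper_force': 0.0, 'width': 0.08540678894754604}
top [ 0.46070357 -0.02211441  0.79492146] [[478.00965256   0.         322.66715705]
 [  0.         478.00965256 200.52953207]
 [  0.           0.           1.        ]]
scene [0.81874175 0.46924152 0.45531975] [[392.94609907   0.         317.83200309]
 [  0.         392.94609907 193.69194137]
 [  0.           0.           1.        ]]
```

View pics/t0.png

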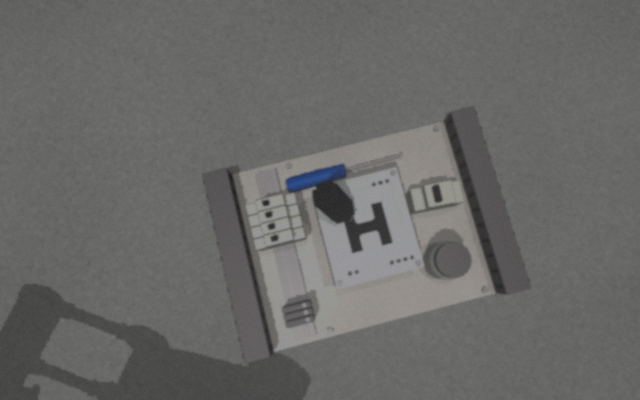

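View pics/s0.png

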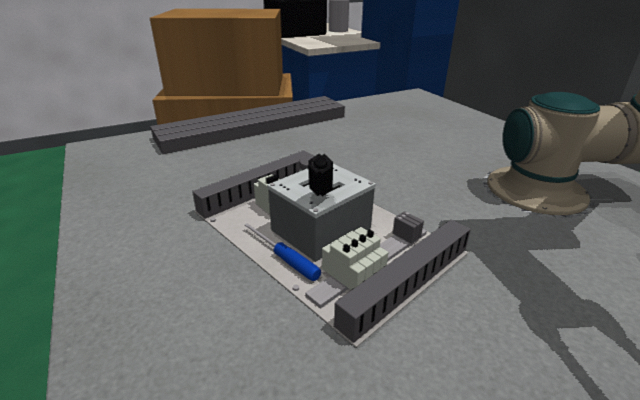

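The top view shows the enclosure at about (370,228) with the H gate near (368,226) and the grip leaning far left at (333,201). The scene view shows the grip at (320,174). I'll enlarge both.

```bash
python3 - <<'E'
from h import *
t=cv2.imread("pics/t0.png"); s=cv2.imread("pics/s0.png")
a=cv2.resize(t[155:300,300:435],None,fx=4,fy=4,interpolation=cv2.INTER_CUBIC)
cv2.imwrite("pics/tc.png",a)
b=cv2.resize(s[140:220,260:390],None,fx=6,fy=6,interpolation=cv2.INTER_CUBIC)
cv2.imwrite("pics/sc.png",b)
for n in [("top",(395,168)),("top",(318,185)),("top",(338,286)),("top",(421,268))]:print(plane(*n,.106))
E
```

```text
[ 0.60965961 -0.12414308]
[ 0.58263117 -0.01139898]
[ 0.43755148 -0.04220977]
[ 0.46465583 -0.16029267]
```

View pics/tc.png

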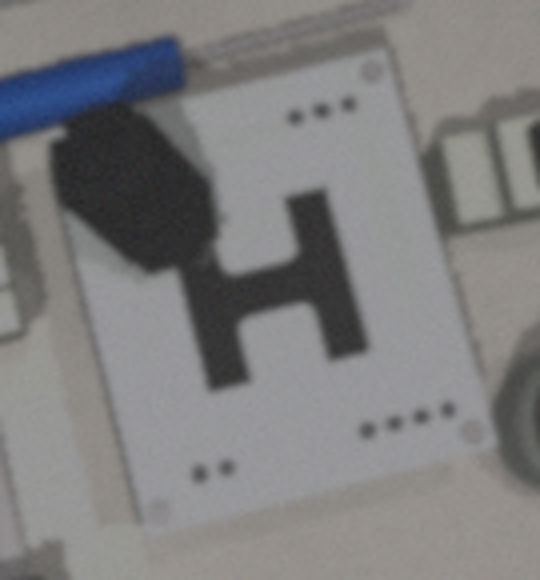

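View pics/sc.png

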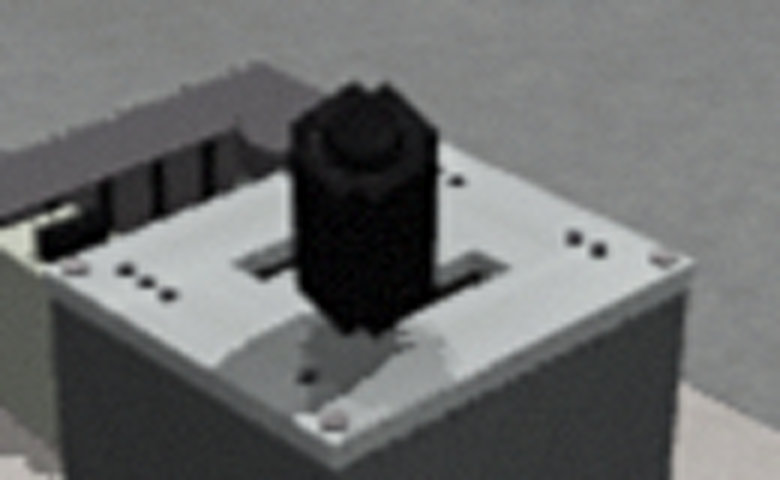

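```bash
python3 - <<'E'
from h import *
from scipy.optimize import least_squares
c=lambda x,y:(300+(x+.5)/4-.5,155+(y+.5)/4-.5)
pix=[c(306,194),c(350,355),c(230,386)]; loc=np.array([[31,-22],[-31,-22],[-31,22]])/1e3
corn=[c(388,47),c(497,447),c(142,528)]; loc2=np.array([[75,-65],[-75,-65],[-75,65]])/1e3
def R(a):return np.array([[np.cos(a),-np.sin(a)],[np.sin(a),np.cos(a)]])
W=np.array([plane("top",p,.106) for p in pix+corn]); L=np.r_[loc,loc2]
f=lambda v:(L@R(v[2]).T+v[:2]-W).ravel()*1e3
r=least_squares(f,[.52,-.08,.2]); g=r.x; print(g,r.fun.round(1))
# height check: slot3 & slot2 in scene
s=lambda x,y:(260+(x+.5)/6-.5,140+(y+.5)/6-.5)
print("tri corner near right? scene far-left corner",tri("top",c(60,140),"scene",s(338,452)))
T=tri("top",c(110,160),"scene",s(365,130)); print("top face",T, R(g[2]).T@(T[:2]-g[:2]))
for a in(.18,.25,.3,.35):
    b=-.34
    d=np.array([np.sin(a),-np.sin(b)*np.cos(a),np.cos(a)*np.cos(b)])
    X=np.r_[g[:2],.04]+.160*np.r_[R(g[2])@d[:2],d[2]]
    Y=np.r_[g[:2],.04]+.094*np.r_[R(g[2])@d[:2],d[2]]
    for Z in (X,Y):
        u=proj("top",Z);v=proj("scene",Z);print(a,Z.round(3),((u-[300,155])*4).round(),((v-[260,140])*6).round())
E
```

```text
[ 0.52338668 -0.08270949  0.24943066] [ 1.7  0.  -0.2  0.5  0.7  0.1 -0.  -0.6 -0.3  0.2 -2.  -0.1]
tri corner near right? scene far-left corner [ 0.57551212 -0.00567541  0.09967197]
top face [ 0.55614489 -0.02447847  0.18385886] [0.0461189  0.04834251]
0.18 [ 0.538 -0.025  0.188] [108. 213.] [421.  98.]
0.18 [ 0.532 -0.049  0.127] [175. 253.] [394. 256.]
0.25 [ 0.549 -0.023  0.186] [103. 180.] [388. 116.]
0.25 [ 0.538 -0.048  0.126] [172. 235.] [377. 267.]
0.3 [ 0.557 -0.022  0.184] [ 99. 158.] [364. 131.]
0.3 [ 0.543 -0.047  0.125] [170. 223.] [364. 275.]
0.35 [ 0.564 -0.021  0.182] [ 96. 136.] [341. 147.]
0.35 [ 0.547 -0.046  0.123] [168. 211.] [351. 284.]
```

Gate centre is (0.523, -0.083) with a yaw of 14.3°, and the lever is tilted about 0.30. I'll move with the fingers shut to a point above and in front of the grip.

>>> {"name": "drive_tool", "arguments": {
  "deltas": [
    {"linear": [20, -27, 0], "twist": 6, "claw": 0},
    {"linear": [45, -58, 0], "twist": 12, "claw": 0},
    {"linear": [70, -90, 0], "twist": 18, "claw": 0},
    {"linear": [95, -122, 0], "twist": 24, "claw": 0},
    {"linear": [120, -154, 0], "twist": 31, "claw": 0},
    {"linear": [145, -186, 0], "twist": 31, "claw": 0},
    {"linear": [170, -218, 0], "twist": 31, "claw": 0},
    {"linear": [195, -250, 0], "twist": 31, "claw": 0},
    {"linear": [220, -282, 0], "twist": 31, "claw": 0},
    {"linear": [245, -314, 0], "twist": 31, "claw": 0},
    {"linear": [270, -346, 0], "twist": 31, "claw": 0},
    {"linear": [295, -378, 0], "twist": 31, "claw": 0}
  ],
  "squeeze": 20
}}

```text
clock: 1.1
position: [0.4615, 0.1707, 0.2421]
ee_rot: [-0.0, -0.124, 0.992, 0.0]
contact_force: [0.0, 1.1, 0.3]
width: 0.0001
gripper_force: 0.0
```

>>> {"name": "drive_tool", "arguments": {
  "deltas": [
    {"linear": [25, -30, 0], "twist": 0, "claw": 0},
    {"linear": [50, -62, 0], "twist": 0, "claw": 0},
    {"linear": [75, -95, 0], "twist": 0, "claw": 0},
    {"linear": [100, -125, 0], "twist": 0, "claw": 0},
    {"linear": [120, -155, 0], "twist": 0, "claw": 0},
    {"linear": [141, -189, 0], "twist": 0, "claw": 0},
    {"linear": [141, -189, 0], "twist": 0, "claw": 0},
    {"linear": [141, -189, 0], "twist": 0, "claw": 0},
    {"linear": [141, -189, 0], "twist": 0, "claw": 0}
  ]
}}

```text
clock: 1.85
position: [0.6014, -0.0163, 0.2416]
ee_rot: [-0.001, -0.123, 0.992, 0.001]
contact_force: [-0.5, -1.1, 0.5]
width: -0.0003
gripper_force: 0.0
```

```bash
cat >> h.py <<'E'
G=np.array([.5234,-.0827]); YAW=.2494
RR=np.array([[np.cos(YAW),-np.sin(YAW)],[np.sin(YAW),np.cos(YAW)]])
def local():
    s=sensors.get_state(); p=s["position"]; q=s["ee_rot"]
    y=np.array([2*(q[1]*q[2]-q[0]*q[3]),1-2*(q[1]**2+q[3]**2)])
    print("clock",s["clock"],"pos",p.round(4),"local mm",(RR.T@(p[:2]-G)*1e3).round(1),"tool y vs panel y deg",np.degrees(np.arctan2(y[1],y[0])-YAW-np.pi/2).round(1),"F",s["contact_force"].round(1),s["width"])
    return p
def goto(*ls):
    p=local()
    for l in ls: print(l,((G+RR@(np.array(l)/1e3)-p[:2])*1e3).round(1))
E
python3 - <<'E'
from h import *
goto((92,44),(28,44),(28,95),(0,98),(0,-10))
save("top","pics/t1.png"); s=save("scene","pics/s1.png")
t=cv2.imread("pics/t1.png"); s=cv2.imread("pics/s1.png")
cv2.imwrite("pics/m1.png",np.hstack([cv2.resize(t[130:290,260:420],(400,400)),cv2.resize(s[80:240,240:400],(400,400))]))
E
```

```text
clock 1.85 pos [ 0.6014 -0.0163  0.2416] local mm [91.9 45.1] tool y vs panel y deg -0.1 F [-0.5 -1.1  0.5] -0.00026436547591819414
(92, 44) [ 0.3 -1. ]
(28, 44) [-61.7 -16.8]
(28, 95) [-74.3  32.6]
(0, 98) [-102.1   28.6]
(0, -10) [-75.5 -76.1]
```

View pics/m1.png

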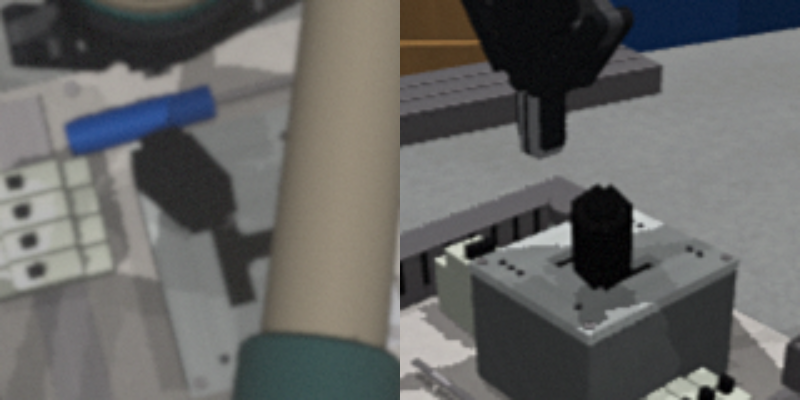

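The top view shows the gripper just beyond the grip. The scene view has the fingertip at about pixel (297,141). I'll check that against the projection.

```bash
python3 -c "
from h import *
print(proj('scene',(.6014,-.0163,.2306)))"
```

```text
[295.4976341  140.56709114]
```

>>> {"name": "drive_tool", "arguments": {
  "deltas": [
    {"linear": [0, 0, -25], "twist": 0, "claw": 0},
    {"linear": [0, 0, -50], "twist": 0, "claw": 0},
    {"linear": [0, 0, -70], "twist": 0, "claw": 0},
    {"linear": [0, 0, -70], "twist": 0, "claw": 0},
    {"linear": [0, 0, -70], "twist": 0, "claw": 0}
  ]
}}

```text
clock: 2.37
position: [0.6009, -0.0151, 0.172]
ee_rot: [-0.001, -0.125, 0.992, 0.0]
contact_force: [1.1, 0.5, 0.7]
width: 0.0
gripper_force: 0.0
```

>>> {"name": "drive_tool", "arguments": {
  "deltas": [
    {"linear": [-5, -1.3, 0], "twist": 0, "claw": 0},
    {"linear": [-10, -2.5, 0], "twist": 0, "claw": 0},
    {"linear": [-15, -4, 0], "twist": 0, "claw": 0},
    {"linear": [-20, -5.2, 0], "twist": 0, "claw": 0},
    {"linear": [-25, -6.5, 0], "twist": 0, "claw": 0},
    {"linear": [-30, -8, 0], "twist": 0, "claw": 0},
    {"linear": [-34, -9, 0], "twist": 0, "claw": 0},
    {"linear": [-38, -10, 0], "twist": 0, "claw": 0},
    {"linear": [-41, -11, 0], "twist": 0, "claw": 0},
    {"linear": [-44, -11.5, 0], "twist": 0, "claw": 0},
    {"linear": [-44, -11.5, 0], "twist": 0, "claw": 0}
  ]
}}

```text
clock: 3.28
position: [0.557, -0.0282, 0.1721]
ee_rot: [-0.001, -0.124, 0.992, 0.0]
contact_force: [1.7, 1.0, 1.9]
width: -0.0005
gripper_force: 0.8
```

>>> {"name": "drive_tool", "arguments": {
  "deltas": [
    {"linear": [-3, -1, 0], "twist": 0, "claw": 0},
    {"linear": [-6, -2, 0], "twist": 0, "claw": 0},
    {"linear": [-9, -3, 0], "twist": 0, "claw": 0},
    {"linear": [-12, -3.5, 0], "twist": 0, "claw": 0},
    {"linear": [-15, -4.5, 0], "twist": 0, "claw": 0},
    {"linear": [-17, -5, 0], "twist": 0, "claw": 0},
    {"linear": [-17, -5, 0], "twist": 0, "claw": 0},
    {"linear": [-17, -5, 0], "twist": 0, "claw": 0}
  ]
}}

```text
clock: 3.95
position: [0.5405, -0.033, 0.1722]
ee_rot: [-0.0, -0.124, 0.992, 0.0]
contact_force: [0.2, 0.5, 0.1]
width: -0.0002
gripper_force: 0.4
```

```bash
python3 - <<'E'
from h import *
goto((28,44),(40,46),(40,98),(0,98),(0,-10))
save("top","pics/t2.png"); s=save("scene","pics/s2.png")
t=cv2.imread("pics/t2.png"); s=cv2.imread("pics/s2.png")
cv2.imwrite("pics/m2.png",np.hstack([cv2.resize(t[150:290,290:430],(400,400)),cv2.resize(s[130:230,270:370],(400,400))]))
def pr(a,b):
    d=np.array([np.sin(a),-np.sin(b)*np.cos(a),np.cos(a)*np.cos(b)])
    X=np.r_[G,.04]+.160*np.r_[RR@d[:2],d[2]]
    print(a,b,"top crop",((proj("top",X)-[290,150])*400/140).round(),"scene crop",((proj("scene",X)-[270,130])*4).round())
for a in(-.1,0,.1): pr(a,-.34)
E
```

```text
clock 3.95 pos [ 0.5405 -0.033   0.1722] local mm [28.8 43.9] tool y vs panel y deg -0.1 F [0.2 0.5 0.1] -0.00015056566017675101
(28, 44) [-0.8 -0.1]
(40, 46) [10.4  4.8]
(40, 98) [-2.5 55.2]
(0, 98) [-41.2  45.3]
(0, -10) [-14.6 -59.4]
-0.1 -0.34 top crop [128. 263.] scene crop [320.  72.]
0 -0.34 top crop [119. 228.] scene crop [293.  81.]
0.1 -0.34 top crop [111. 193.] scene crop [264.  93.]
```

View pics/m2.png

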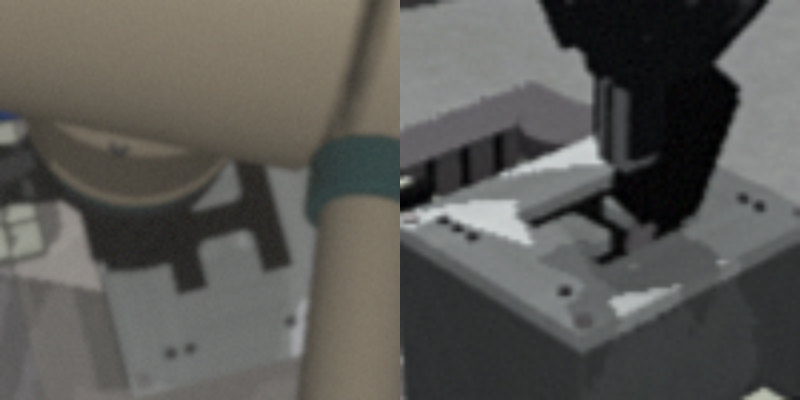

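The scene view shows the grip's right edge at crop x≈735, which puts its centre at about 287. That matches lever ≈ 0.02, level with the crossbar. Next I'll back off and go round to the left side.

>>> {"name": "drive_tool", "arguments": {
  "deltas": [
    {"linear": [5, 2, 0], "twist": 0, "claw": 0},
    {"linear": [10.5, 5, 0], "twist": 0, "claw": 0},
    {"linear": [8, 20, 0], "twist": 0, "claw": 0},
    {"linear": [3, 38, 0], "twist": 0, "claw": 0},
    {"linear": [-2, 55, 0], "twist": 0, "claw": 0},
    {"linear": [-22, 50, 0], "twist": 0, "claw": 0},
    {"linear": [-41, 45.3, 0], "twist": 0, "claw": 0},
    {"linear": [-41, 45.3, 0], "twist": 0, "claw": 0},
    {"linear": [-41, 45.3, 0], "twist": 0, "claw": 0}
  ]
}}

```text
clock: 4.8
position: [0.4999, 0.0126, 0.1724]
ee_rot: [0.0, -0.124, 0.992, 0.0]
contact_force: [0.4, 0.1, -0.3]
width: -0.0001
gripper_force: 0.0
```

```bash
python3 - <<'E'
from h import *
goto((0,98),(0,50),(0,20),(0,0),(0,-10))
save("top","pics/t3.png"); s=save("scene","pics/s3.png")
t=cv2.imread("pics/t3.png"); s=cv2.imread("pics/s3.png")
cv2.imwrite("pics/m3.png",np.hstack([cv2.resize(t[150:290,290:430],(400,400)),cv2.resize(s[130:230,270:370],(400,400))]))
E
```

```text
clock 4.8 pos [0.4999 0.0126 0.1724] local mm [ 0.8 98.1] tool y vs panel y deg -0.1 F [ 0.4  0.1 -0.3] -0.00010957329864099558
(0, 98) [-0.7 -0.3]
(0, 50) [ 11.1 -46.8]
(0, 20) [ 18.5 -75.9]
(0, 0) [ 23.5 -95.3]
(0, -10) [  25.9 -105. ]
```

View pics/m3.png

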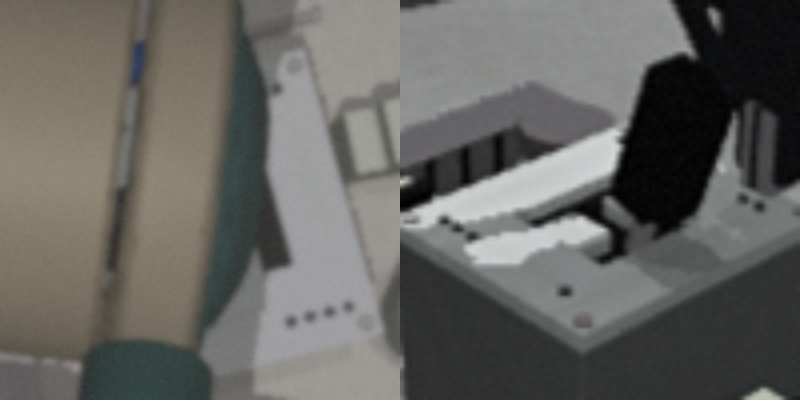

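The grip is free with its top centre at crop x≈288, so lever ≈ 0.02. Now the push across.

>>> {"name": "drive_tool", "arguments": {
  "deltas": [
    {"linear": [1.2, -5, 0], "twist": 0, "claw": 0},
    {"linear": [2.4, -10, 0], "twist": 0, "claw": 0},
    {"linear": [3.6, -15, 0], "twist": 0, "claw": 0},
    {"linear": [4.9, -20, 0], "twist": 0, "claw": 0},
    {"linear": [6.1, -25, 0], "twist": 0, "claw": 0},
    {"linear": [7.3, -30, 0], "twist": 0, "claw": 0},
    {"linear": [8.5, -35, 0], "twist": 0, "claw": 0},
    {"linear": [9.8, -40, 0], "twist": 0, "claw": 0},
    {"linear": [11, -45, 0], "twist": 0, "claw": 0},
    {"linear": [12.2, -50, 0], "twist": 0, "claw": 0}
  ]
}}

```text
clock: 5.73
position: [0.5123, -0.0383, 0.1723]
ee_rot: [-0.0, -0.124, 0.992, -0.0]
contact_force: [-0.1, 2.4, 3.3]
width: -0.0001
gripper_force: 2.3
```

>>> {"name": "drive_tool", "arguments": {
  "deltas": [
    {"linear": [1.2, -5, 0], "twist": 0, "claw": 0},
    {"linear": [2.4, -10, 0], "twist": 0, "claw": 0},
    {"linear": [3.6, -15, 0], "twist": 0, "claw": 0},
    {"linear": [4.9, -20, 0], "twist": 0, "claw": 0},
    {"linear": [6.1, -25, 0], "twist": 0, "claw": 0},
    {"linear": [7.3, -30, 0], "twist": 0, "claw": 0},
    {"linear": [8.5, -35, 0], "twist": 0, "claw": 0},
    {"linear": [9.8, -40, 0], "twist": 0, "claw": 0},
    {"linear": [9.8, -40, 0], "twist": 0, "claw": 0}
  ]
}}

```text
clock: 6.48
position: [0.5222, -0.0789, 0.1719]
ee_rot: [-0.0, -0.124, 0.992, -0.0]
contact_force: [0.5, 0.5, 1.2]
width: 0.0003
gripper_force: 0.2
```

>>> {"name": "drive_tool", "arguments": {
  "deltas": [
    {"linear": [0.7, -3, 0], "twist": 0, "claw": 0},
    {"linear": [1.5, -6, 0], "twist": 0, "claw": 0},
    {"linear": [2, -8, 0], "twist": 0, "claw": 0},
    {"linear": [2.5, -10, 0], "twist": 0, "claw": 0},
    {"linear": [2.9, -12, 0], "twist": 0, "claw": 0},
    {"linear": [2.9, -12, 0], "twist": 0, "claw": 0}
  ]
}}

```text
clock: 6.98
position: [0.5248, -0.09, 0.1722]
ee_rot: [-0.0, -0.124, 0.992, -0.0]
contact_force: [-0.2, 0.7, -1.4]
width: 0.0003
gripper_force: 0.5
```

```bash
python3 - <<'E'
from h import *
goto((0,-8),(0,-10),(0,6),(-44,20),(-44,-43),(0,-43),(18,-43))
save("top","pics/t4.png"); s=save("scene","pics/s4.png")
t=cv2.imread("pics/t4.png"); s=cv2.imread("pics/s4.png")
cv2.imwrite("pics/m4.png",np.hstack([cv2.resize(t[150:290,290:430],(400,400)),cv2.resize(s[130:230,270:370],(400,400))]))
for a in(-.05,0,.1):
  for b in (.26,.34):
    d=np.array([np.sin(a),-np.sin(b)*np.cos(a),np.cos(a)*np.cos(b)])
    X=np.r_[G,.04]+.160*np.r_[RR@d[:2],d[2]]
    print(a,b,"scene crop",((proj("scene",X)-[270,130])*4).round())
E
```

```text
clock 6.9833 pos [ 0.5248 -0.09    0.1722] local mm [-0.5 -7.4] tool y vs panel y deg -0.1 F [-0.2  0.7 -1.4] 0.00030773957825407355
(0, -8) [ 0.6 -0.4]
(0, -10) [ 1.1 -2.4]
(0, 6) [-2.8 13.1]
(-44, 20) [-48.9  15.8]
(-44, -43) [-33.4 -45.2]
(0, -43) [  9.3 -34.4]
(18, -43) [ 26.7 -29.9]
-0.05 0.26 scene crop [157.   3.]
-0.05 0.34 scene crop [139.   3.]
0 0.26 scene crop [143.   7.]
0 0.34 scene crop [125.   7.]
0.1 0.26 scene crop [115.  17.]
0.1 0.34 scene crop [98. 17.]
```

View pics/m4.png

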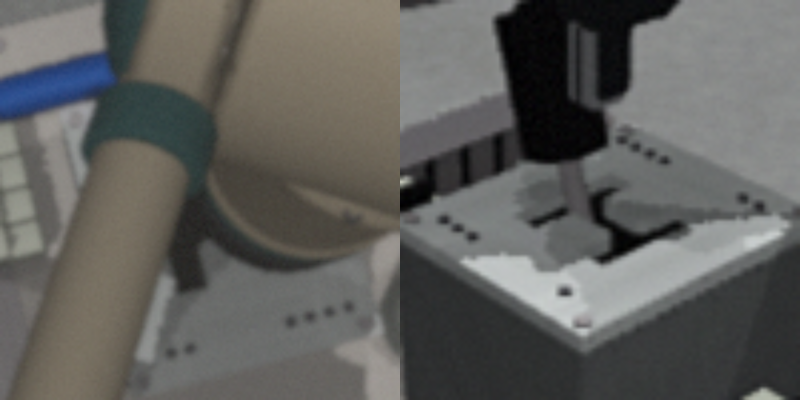

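The grip's top centre is at crop x≈143, so cross ≈ 0.27. It needs a few more millimetres to reach the right leg's wall.

>>> {"name": "drive_tool", "arguments": {
  "deltas": [
    {"linear": [0.7, -2, 0], "twist": 0, "claw": 0},
    {"linear": [1.2, -4, 0], "twist": 0, "claw": 0},
    {"linear": [1.7, -5.5, 0], "twist": 0, "claw": 0},
    {"linear": [1.7, -5.5, 0], "twist": 0, "claw": 0},
    {"linear": [1.7, -5.5, 0], "twist": 0, "claw": 0}
  ]
}}

```text
clock: 7.5
position: [0.5267, -0.0954, 0.1724]
ee_rot: [0.0, -0.124, 0.992, -0.0]
contact_force: [-0.7, 1.4, -0.2]
width: 0.0002
gripper_force: 0.3
```

>>> {"name": "drive_tool", "arguments": {
  "deltas": [
    {"linear": [0.3, -1, 0], "twist": 0, "claw": 0},
    {"linear": [0.6, -2, 0], "twist": 0, "claw": 0},
    {"linear": [0.6, -2, 0], "twist": 0, "claw": 0},
    {"linear": [0.6, -2, 0], "twist": 0, "claw": 0}
  ]
}}

```text
clock: 7.83
position: [0.5272, -0.0972, 0.1723]
ee_rot: [0.0, -0.124, 0.992, 0.0]
contact_force: [0.1, 1.5, -0.6]
width: 0.0001
gripper_force: 0.5
```

```bash
python3 - <<'E'
from h import *
goto((0,8),(-46,14),(-46,-43),(-28,-43),(18,-43))
E
```

```text
clock 7.8333 pos [ 0.5272 -0.0972  0.1723] local mm [  0.1 -15. ] tool y vs panel y deg -0.1 F [ 0.1  1.5 -0.6] 7.323139274026936e-05
(0, 8) [-5.8 22.3]
(-46, 14) [-51.9  16.7]
(-46, -43) [-37.8 -38.5]
(-28, -43) [-20.3 -34.1]
(18, -43) [ 24.2 -22.7]
```

>>> {"name": "drive_tool", "arguments": {
  "deltas": [
    {"linear": [-3, 11, 0], "twist": 0, "claw": 0},
    {"linear": [-6, 22, 0], "twist": 0, "claw": 0},
    {"linear": [-30, 19, 0], "twist": 0, "claw": 0},
    {"linear": [-52, 17, 0], "twist": 0, "claw": 0},
    {"linear": [-52, 17, 0], "twist": 0, "claw": 0},
    {"linear": [-47, -2, 0], "twist": 0, "claw": 0},
    {"linear": [-42, -20, 0], "twist": 0, "claw": 0},
    {"linear": [-38, -38.5, 0], "twist": 0, "claw": 0},
    {"linear": [-38, -38.5, 0], "twist": 0, "claw": 0},
    {"linear": [-38, -38.5, 0], "twist": 0, "claw": 0}
  ]
}}

```text
clock: 8.67
position: [0.4896, -0.1355, 0.1724]
ee_rot: [0.0, -0.123, 0.992, 0.0]
contact_force: [0.0, 0.3, -0.3]
width: -0.0002
gripper_force: 0.0
```

```bash
python3 - <<'E'
from h import *
goto((-28,-43),(0,-43),(18,-43))
save("top","pics/t5.png"); s=save("scene","pics/s5.png")
t=cv2.imread("pics/t5.png"); s=cv2.imread("pics/s5.png")
cv2.imwrite("pics/m5.png",np.hstack([cv2.resize(t[150:290,290:430],(400,400)),cv2.resize(s[130:230,270:370],(400,400))]))
E
```

```text
clock 8.6667 pos [ 0.4896 -0.1355  0.1724] local mm [-45.8 -42.8] tool y vs panel y deg -0.1 F [ 0.   0.3 -0.3] -0.00021579112309744552
(-28, -43) [17.3  4.2]
(0, -43) [44.4 11.1]
(18, -43) [61.9 15.6]
```

View pics/m5.png

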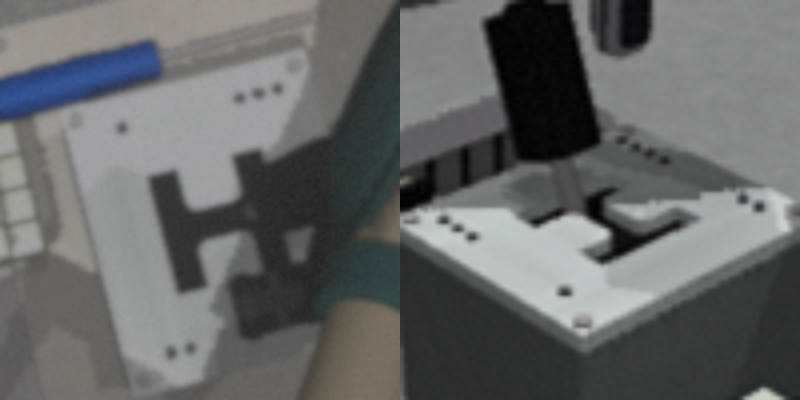

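The grip's top is at crop x≈485–580 (centre about 130), so cross ≈ 0.32 and lever ≈ 0. The lever is in the right leg at crossbar level. Now I push it forward.

>>> {"name": "drive_tool", "arguments": {
  "deltas": [
    {"linear": [5, 1.3, 0], "twist": 0, "claw": 0},
    {"linear": [10, 2.6, 0], "twist": 0, "claw": 0},
    {"linear": [15, 3.8, 0], "twist": 0, "claw": 0},
    {"linear": [20, 5, 0], "twist": 0, "claw": 0},
    {"linear": [24, 6, 0], "twist": 0, "claw": 0},
    {"linear": [28, 7, 0], "twist": 0, "claw": 0},
    {"linear": [32, 8, 0], "twist": 0, "claw": 0},
    {"linear": [36, 9, 0], "twist": 0, "claw": 0},
    {"linear": [40, 10, 0], "twist": 0, "claw": 0},
    {"linear": [44, 11, 0], "twist": 0, "claw": 0},
    {"linear": [44, 11, 0], "twist": 0, "claw": 0}
  ]
}}

```text
clock: 9.68
position: [0.534, -0.1244, 0.1721]
ee_rot: [0.0, -0.124, 0.992, 0.0]
contact_force: [-1.7, 0.5, 0.6]
width: 0.0002
gripper_force: 0.5
```

>>> {"name": "drive_tool", "arguments": {
  "deltas": [
    {"linear": [3, 0.8, 0], "twist": 0, "claw": 0},
    {"linear": [6, 1.5, 0], "twist": 0, "claw": 0},
    {"linear": [9, 2.3, 0], "twist": 0, "claw": 0},
    {"linear": [12, 3, 0], "twist": 0, "claw": 0},
    {"linear": [14, 3.5, 0], "twist": 0, "claw": 0},
    {"linear": [14, 3.5, 0], "twist": 0, "claw": 0},
    {"linear": [14, 3.5, 0], "twist": 0, "claw": 0}
  ]
}}

```text
clock: 10.27
position: [0.5477, -0.1212, 0.1724]
ee_rot: [0.0, -0.124, 0.992, -0.0]
contact_force: [-0.5, -0.3, -0.2]
width: 0.0001
gripper_force: 0.2
```

>>> {"name": "drive_tool", "arguments": {
  "deltas": [
    {"linear": [1.5, 0.4, 0], "twist": 0, "claw": 0},
    {"linear": [3, 0.8, 0], "twist": 0, "claw": 0},
    {"linear": [4, 1, 0], "twist": 0, "claw": 0},
    {"linear": [4, 1, 0], "twist": 0, "claw": 0},
    {"linear": [4, 1, 0], "twist": 0, "claw": 0}
  ]
}}

```text
clock: 10.68
position: [0.5513, -0.1201, 0.1724]
ee_rot: [0.0, -0.124, 0.992, 0.0]
contact_force: [-1.0, -1.0, -0.3]
width: 0.0
gripper_force: 0.5
```

>>> {"name": "drive_tool", "arguments": {
  "deltas": [
    {"linear": [1, 0.3, 0], "twist": 0, "claw": 0},
    {"linear": [2, 0.5, 0], "twist": 0, "claw": 0},
    {"linear": [2, 0.5, 0], "twist": 0, "claw": 0},
    {"linear": [2, 0.5, 0], "twist": 0, "claw": 0}
  ]
}}

```text
clock: 11.02
position: [0.5533, -0.1196, 0.1723]
ee_rot: [0.0, -0.124, 0.992, 0.0]
contact_force: [-0.9, -0.8, -0.1]
width: 0.0001
gripper_force: 0.5
```

>>> {"name": "drive_tool", "arguments": {
  "deltas": [
    {"linear": [1, 0.3, 0], "twist": 0, "claw": 0},
    {"linear": [1, 0.3, 0], "twist": 0, "claw": 0},
    {"linear": [1.5, 0.4, 0], "twist": 0, "claw": 0},
    {"linear": [1.5, 0.4, 0], "twist": 0, "claw": 0},
    {"linear": [1.5, 0.4, 0], "twist": 0, "claw": 0}
  ]
}}

```text
clock: 11.43
position: [0.5546, -0.1192, 0.1723]
ee_rot: [-0.0, -0.124, 0.992, 0.0]
contact_force: [-0.6, 0.0, 1.0]
width: -0.0003
gripper_force: 0.7
```

```bash
python3 - <<'E'
from h import *
goto((18,-43),(22,-43),(-40,-43))
save("top","pics/t6.png"); s=save("scene","pics/s6.png")
t=cv2.imread("pics/t6.png"); s=cv2.imread("pics/s6.png")
cv2.imwrite("pics/m6.png",np.hstack([cv2.resize(t[150:290,290:430],(400,400)),cv2.resize(s[120:220,260:360],(400,400))]))
for a in(.25,.3,.36):
  for b in (.34,):
    d=np.array([np.sin(a),-np.sin(b)*np.cos(a),np.cos(a)*np.cos(b)])
    X=np.r_[G,.04]+.160*np.r_[RR@d[:2],d[2]]
    print(a,b,"scene crop",((proj("scene",X)-[260,120])*4).round(),((proj("top",X)-[290,150])*400/140).round())
E
```

```text
clock 11.4333 pos [ 0.5546 -0.1192  0.1723] local mm [ 21.2 -43.1] tool y vs panel y deg -0.1 F [-0.6  0.   1. ] -0.00027742691909691256
(18, -43) [-3.1 -0.7]
(22, -43) [0.7 0.3]
(-40, -43) [-59.3 -15. ]
0.25 0.34 scene crop [98. 80.] [324.  90.]
0.3 0.34 scene crop [85. 90.] [317.  75.]
0.36 0.34 scene crop [ 70. 102.] [309.  58.]
```

View pics/m6.png

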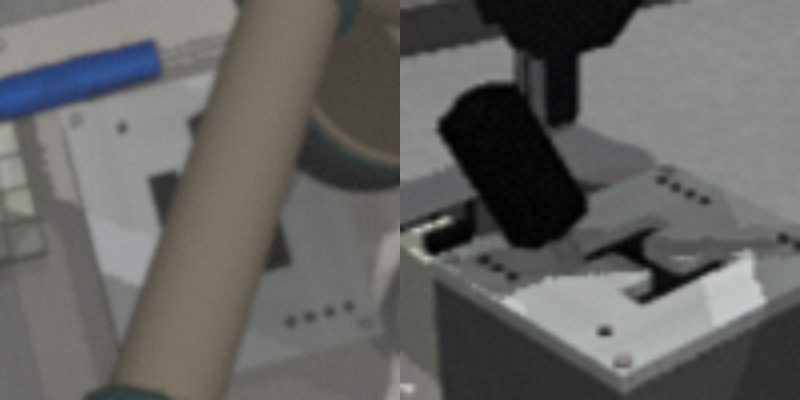

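The grip's top face is centred at about crop (80,105), so lever ≈ 0.33. I'll nudge it until the stop is felt.

>>> {"name": "drive_tool", "arguments": {
  "deltas": [
    {"linear": [0.8, 0.2, 0], "twist": 0, "claw": 0},
    {"linear": [1.5, 0.4, 0], "twist": 0, "claw": 0},
    {"linear": [1.5, 0.4, 0], "twist": 0, "claw": 0},
    {"linear": [1.5, 0.4, 0], "twist": 0, "claw": 0}
  ]
}}

```text
clock: 11.87
position: [0.5557, -0.1189, 0.1721]
ee_rot: [-0.001, -0.124, 0.992, 0.0]
contact_force: [-2.4, -1.1, -0.4]
width: 0.0001
gripper_force: 1.3
```

>>> {"name": "drive_tool", "arguments": {
  "deltas": [
    {"linear": [0.8, 0.2, 0], "twist": 0, "claw": 0},
    {"linear": [1.5, 0.4, 0], "twist": 0, "claw": 0},
    {"linear": [1.5, 0.4, 0], "twist": 0, "claw": 0},
    {"linear": [1.5, 0.4, 0], "twist": 0, "claw": 0}
  ]
}}

```text
clock: 12.2
position: [0.557, -0.1184, 0.172]
ee_rot: [-0.001, -0.124, 0.992, 0.0]
contact_force: [-5.2, -1.5, -2.0]
width: -0.0002
gripper_force: 2.1
```

>>> {"name": "drive_tool", "arguments": {
  "deltas": [
    {"linear": [1, 0.3, 0], "twist": 0, "claw": 0},
    {"linear": [1, 0.3, 0], "twist": 0, "claw": 0},
    {"linear": [1, 0.3, 0], "twist": 0, "claw": 0}
  ]
}}

```text
clock: 12.45
position: [0.5578, -0.1182, 0.172]
ee_rot: [-0.001, -0.124, 0.992, 0.0]
contact_force: [-5.2, -1.8, -0.2]
width: 0.0004
gripper_force: 2.5
```

>>> {"name": "drive_tool", "arguments": {
  "deltas": [
    {"linear": [-10, -2.5, 0], "twist": 0, "claw": 0},
    {"linear": [-30, -7.5, 0], "twist": 0, "claw": 0},
    {"linear": [-60, -15, 0], "twist": 0, "claw": 0},
    {"linear": [-60, -15, 30], "twist": 0, "claw": 0},
    {"linear": [-60, -15, 65], "twist": 0, "claw": 0},
    {"linear": [-95, -20, 90], "twist": 0, "claw": 0},
    {"linear": [-130, 0, 90], "twist": 0, "claw": 0},
    {"linear": [-155, 35, 90], "twist": 0, "claw": 0},
    {"linear": [-175, 70, 90], "twist": 0, "claw": 0},
    {"linear": [-190, 110, 90], "twist": 0, "claw": 0},
    {"linear": [-200, 150, 90], "twist": 0, "claw": 0},
    {"linear": [-200, 150, 90], "twist": 0, "claw": 0}
  ]
}}

```text
clock: 13.45
position: [0.3568, 0.0385, 0.2634]
ee_rot: [0.003, -0.128, 0.992, 0.003]
contact_force: [-0.1, -0.9, 0.1]
width: 0.0001
gripper_force: 0.0
```

```bash
python3 - <<'E'
from h import *
local()
save("top","pics/t7.png"); s=save("scene","pics/s7.png")
t=cv2.imread("pics/t7.png"); s=cv2.imread("pics/s7.png")
cv2.imwrite("pics/m7.png",np.hstack([cv2.resize(t[150:290,290:430],(400,400)),cv2.resize(s[120:220,260:360],(400,400))]))
for a in (.3,.36):
  for b in (.27,.34):
    for L in (.094,.16):
      d=np.array([np.sin(a),-np.sin(b)*np.cos(a),np.cos(a)*np.cos(b)])
      X=np.r_[G,.04]+L*np.r_[RR@d[:2],d[2]]
      print(a,b,L,"scene crop",((proj("scene",X)-[260,120])*4).round(),((proj("top",X)-[290,150])*400/140).round())
E
```

```text
clock 13.45 pos [0.3568 0.0385 0.2634] local mm [-131.5  158.6] tool y vs panel y deg 0.4 F [-0.1 -0.9  0.1] 9.570923199908783e-05
0.3 0.27 0.094 scene crop [162. 215.] [256. 148.]
0.3 0.27 0.16 scene crop [99. 90.] [297.  79.]
0.3 0.34 0.094 scene crop [154. 214.] [267. 146.]
0.3 0.34 0.16 scene crop [85. 90.] [317.  75.]
0.36 0.27 0.094 scene crop [154. 223.] [252. 138.]
0.36 0.27 0.16 scene crop [ 84. 103.] [289.  62.]
0.36 0.34 0.094 scene crop [145. 222.] [263. 136.]
0.36 0.34 0.16 scene crop [ 70. 102.] [309.  58.]
```

View pics/m7.png

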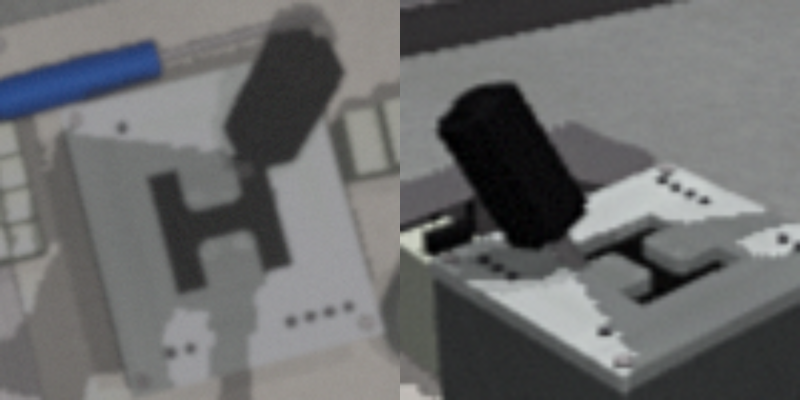

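The lever is free in slot 3, with the grip at top-crop (285,95) and unchanged in the scene view, so it was at the stop. I'll fit the tilt to the dark silhouettes.

```bash
python3 - <<'E'
from h import *
F=.017;C=.011
o=[(F,C),(C,F),(-C,F),(-F,C),(-F,-C),(-C,-F),(C,-F),(F,-C)]
def hull(n,a,b):
    z=np.array([np.sin(a),-np.sin(b)*np.cos(a),np.cos(a)*np.cos(b)])
    y=np.array([0,np.cos(b),np.sin(b)]); x=np.cross(y,z)
    pts=[]
    for L in(.094,.16):
        for u,v in o:
            w=L*z+u*x+v*y; pts.append(proj(n,np.r_[G+RR@w[:2],.04+w[2]]))
    return cv2.convexHull(((np.array(pts)+.5)*4).astype(np.float32)).astype(np.int32)
for n,f,roi in(("top","pics/t7.png",(slice(150,213),slice(364,415))),("scene","pics/s7.png",(slice(136,183),slice(266,312)))):
    g=cv2.GaussianBlur(cv2.imread(f,0),(3,3),0).astype(float)
    print(n,"grip level",np.percentile(g[roi],5))
    g4=cv2.resize(g,None,fx=4,fy=4)
    R=(slice(roi[0].start*4,roi[0].stop*4),slice(roi[1].start*4,roi[1].stop*4))
    res=[]
    for a in np.arange(.24,.40,.01):
        for b in np.arange(.2,.4,.01):
            m=np.zeros(g4.shape,np.uint8); cv2.fillConvexPoly(m,hull(n,a,b),1)
            k=m[R]>0; q=g4[R]; res.append((q[k].mean()-q[~k].mean(),round(a,2),round(b,2)))
    print(sorted(res)[:4])
E
```

```text
top grip level 46.0Traceback (most recent call last):
  File "<stdin>", line 20, in <module>
  File "<stdin>", line 10, in hull
  File "h.py", line 6, in proj
    q=P(n)@np.r_[X,1]; return q[:2]/q[2]
      ~^^^
  File "h.py", line 4, in P
    m=eyes.camera_model(n); return np.array(m["intrinsics"])@np.c_[np.array(m["R"]),np.array(m["t"])]
ValueError: time passes only in moves, steps and waits
```

```bash
python3 - <<'E'
import h
from h import *
PP={n:P(n) for n in("top","scene")}
F=.017;C=.011
o=[(F,C),(C,F),(-C,F),(-F,C),(-F,-C),(-C,-F),(C,-F),(F,-C)]
def hull(n,a,b):
    z=np.array([np.sin(a),-np.sin(b)*np.cos(a),np.cos(a)*np.cos(b)])
    y=np.array([0,np.cos(b),np.sin(b)]); x=np.cross(y,z)
    W=np.array([L*z+u*x+v*y for L in(.094,.16) for u,v in o])
    X=np.c_[G+W[:,:2]@RR.T,.04+W[:,2],np.ones(16)]@PP[n].T
    return cv2.convexHull(((X[:,:2]/X[:,2:]+.5)*4).astype(np.float32)).astype(np.int32)
tot={}
for n,f,roi in(("top","pics/t7.png",(slice(150,213),slice(364,415))),("scene","pics/s7.png",(slice(136,183),slice(266,312)))):
    g=cv2.GaussianBlur(cv2.imread(f,0),(3,3),0).astype(float)
    g4=cv2.resize(g,None,fx=4,fy=4)
    R=(slice(roi[0].start*4,roi[0].stop*4),slice(roi[1].start*4,roi[1].stop*4))
    res=[]
    for a in np.arange(.24,.42,.01):
        for b in np.arange(.2,.4,.01):
            m=np.zeros(g4.shape,np.uint8); cv2.fillConvexPoly(m,hull(n,a,b),1)
            k=m[R]>0; q=g4[R]; s=(q[k].mean()-q[~k].mean())/q.std(); key=(round(a,2),round(b,2))
            res.append((round(s,3),)+key); tot[key]=tot.get(key,0)+s
    print(n,sorted(res)[:4])
print(sorted((v,k) for k,v in tot.items())[:5])
E
```

```text
top [(np.float64(-1.776), np.float64(0.37), np.float64(0.32)), (np.float64(-1.775), np.float64(0.36), np.float64(0.31)), (np.float64(-1.77), np.float64(0.36), np.float64(0.32)), (np.float64(-1.762), np.float64(0.35), np.float64(0.31))]
scene [(np.float64(-1.679), np.float64(0.37), np.float64(0.32)), (np.float64(-1.674), np.float64(0.38), np.float64(0.3)), (np.float64(-1.673), np.float64(0.37), np.float64(0.31)), (np.float64(-1.67), np.float64(0.36), np.float64(0.33))]
[(np.float64(-3.4548423542985764), (np.float64(0.37), np.float64(0.32))), (np.float64(-3.4363975953263353), (np.float64(0.36), np.float64(0.32))), (np.float64(-3.4340136931346636), (np.float64(0.37), np.float64(0.31))), (np.float64(-3.423666692413354), (np.float64(0.37), np.float64(0.33))), (np.float64(-3.4121338490687663), (np.float64(0.36), np.float64(0.31)))]
```

Both views agree: lever ≈ 0.36 and cross ≈ 0.32, so it is fully home. Handing in.

```bash
python3 -c "
from h import *
print(manip.sign_off())"
```

```text
the job is handed in; nothing more can be done
None
```

The job is handed in: the lever is home in slot 3 (forward tilt about 0.36 rad, sideways about 0.32 rad, fitted from two camera views), the arm is clear, and the loose items were never approached, though I didn't re-measure their positions.

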